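# Turn the parts carousel to bring the pipe bracket to the front

### The arm

A 6-joint arm with a two-finger parallel gripper is mounted at the origin on the work surface. World frame = base frame: x ahead of the robot, y to its left, z up, the work surface at z = 0. Lengths are in m, angles in rad, forces in N, time in s.
With the tool pointing down it reaches from about 0.3 to 0.875 m from the base axis. Payload 6.4 kg.
Tool frame: the origin (TCP) lies at the very end of the fingers, on their centre line; the grasp point (between the pads) lies 19 mm behind it; z points along the fingers, y is the line along which they close (so a half turn about z gives the same grasp; the last joint's range is limited). The gripper opens to 85 mm and grips with 20 to 120 N. Pads are 22 mm wide; open, the fingers measure 114 mm over their backs; the gripper's body (76 mm by 85 mm) begins 54 mm behind the grasp point. The pads swing forward as they close: fully open they stand 13 mm farther back than shut.
Start: joints at [0.992, 0.181, 1.607, -0, 1.354, -0.206], TCP at [0.209, 0.536, 0.231] pointing down, gripper open.
Joint ranges: [-2.99, 2.99], [-0.89, 2.07], [0.3, 2.58], [-1.14, 4.28], [0, 2.63], [-3.12, 3.12]. Speed limits (rad/s): [2.57, 2.57, 3.01, 3.14, 3.14, 3.14].

### API

Orientations are given as a unit quaternion [w, x, y, z].
In Python, from bench import telemetry, camera, ctrl, spotter gives the robot as it stands.
- The arm moves only by the tool send_rows, never from a script. Its argument "series" is a list of rows, each a list of 3 entries, a list of its own where there are three numbers: the turn, a rotation vector about the world's x, y, z in degrees, then the shift along the world's x, y, z in mm, then the closure, from -1 (fully open) to 1 (shut), so that 0 is half open. In form: [[[rx, ry, rz], [dx, dy, dz], gripper], ...]. A call has 1 to 10 rows; each row is the pose to reach, as a shift and turn from the pose commanded when the call began; what a row does not reach only later rows make up. A row lasts 1/8 s, in which the tool goes at most 62.5 mm and 10.7 degrees, less where a joint would pass 70% of its speed; a pose out of reach is approached as far as the arm can. A call with a gripper value outside its range is refused whole. The fingers move at their own pace and stop on an object; the grip force is fixed at half the most. Time passes only in rows, so rows that repeat a pose let the fingers close. It gives the time, the measured TCP pose, the force, the opening and the grip force at its end, in the units of the state.
- telemetry.get_obs(): the state, without advancing time (a new reading comes with each control period).
- camera(name): name is "side" or "top"; returns a dict with "pixels" (400x640x3 uint8, red, green, blue), "camera_matrix" (3x3 intrinsics, pixels), "xyz" and "orientation" of the camera in the world. Camera axes: x right, y up, looking along -z (the intrinsics and any distortion apply to the point x, -y, -z); pixel columns grow to the right and rows downward; lengths in m; the calibration is good to about 2 mm. A picture is of the moment at which its call begins. There is no depth.
- ctrl.hand_in(): hands the job in; it is judged then, once.
Trained networks look in the newest picture that a camera, given by its name, has taken for a name from the list of things; names that differ only in an ending like _2 or _b are one class to them, and where a whole thing is asked for, a point or a joint stands for the part that bears it (a point fixed in the world has none). Each returns a list of dicts, best first, with "conf" (0 to 1); they miss things now and then, are a little off and sometimes report something else, mostly with a low value. They report only what shows in the picture. A call takes as long as a camera call. They do not tell look-alikes from the thing itself.
- spotter.boxes_of(thing, camera): "xyz" ([x, y, z] in m, in world coordinates, good to about 4 mm: the middle of the surface that is visible of it).
- spotter.landmark_of(thing, camera): "xyz" ([x, y, z] in m, in world coordinates, good to about 4 mm: a listed point, or the origin of a listed thing).
The state is a dict: "time_s": time; "q": joint angles; "dq": joint speeds; "joint_efforts": joint torques, N m; "eef_pos": TCP position; "eef_rot": TCP orientation; "wrist_force": force on the tool from outside, world axes, zero at the start; "torque": the same for the moment, N m; "opening": opening from 0.0 (shut) to 1.0 (fully open); "grasp_force": force on a finger pad.
Only numpy, scipy, OpenCV 4.12 (cv2) and the standard library are available. Lean on these libraries where they do the work, as an engineer would, in place of code of your own. Each camera call takes 0.05 s, during which the arm holds its last target. There are 200 camera calls.

### The job

Turn the round parts carousel by gently pushing the stubs on its rim with the fingertips, either way round, until the pipe bracket stands at the front, its middle in line with the flat metal pointer that sticks out from under the carousel, and leave it at rest there. Grip and lift nothing, do not touch any of the parts riding on the carousel, and leave everything else on the plank where it is.

Things in the scene. Friction and masses are not known exactly. Their poses are not given: they have to be found in the camera images.
- carousel_foot: Fixed steel foot disc (170 mm across) on the plank under the turntable. Origin: centre of its underside, on the turning axis. A flat aluminium pointer tongue, 18 mm wide, 12 mm high, lies on the plank along the foot's own -x, out to 204 mm from the axis, roughly towards the robot. It marks the front: the bracket must rest on its line (foot's y = 0, x negative)
- turntable: Plywood turntable 240 mm across, top 55 mm above the plank. Origin: on its vertical axis, 37 mm above the plank; frame turns with it. Six level stubs, 12 mm thick, reach to 155 mm from the axis, centre line 46 mm above the plank, at 0, 60 .. 300 degrees from its own x. Turns both ways (over 1.5 turns) with about 1 N pushed at a stub, and stops at once when not pushed
- bracket_center (a point): Centre (15 mm above its underside) of the grey aluminium pipe bracket: a bent saddle, 31 mm high, between two flat ears, 62 mm long along its own x, 20 mm wide. Stands loose on the turntable about 75 mm from the axis, about midway between two stubs' directions, and rides round with it. Not to be touched
- hub_cap: Loose round steel hub cap, 58 mm across, 15 mm high, on the turntable about 75 mm from the axis; origin at the centre of its underside. Not to be touched
- gasket: Loose flat blue silicone ring, 52 mm across, 7 mm high, on the turntable about 75 mm from the axis; origin at the centre of its underside. Not to be touched
- torch_switch: Loose black plastic torch switch, 40 x 24 x 20 mm, on the turntable about 75 mm from the axis; origin at the centre of its underside. Not to be touched
- small_tin: Loose shallow open empty tin, 54 mm across, 36 mm high, on the turntable about 75 mm from the axis; origin at the centre of its underside. Not to be touched
- lamp_shade: Loose terracotta lamp shade, 150 mm across the foot, 105 mm high, on the plank to the robot's right; origin at the centre of its underside. Leave alone
- tin_a: Empty tin, 74 mm across, 100 mm high, on the plank to the left; origin at the centre of its underside. Leave alone
- tin_b: Empty tin, 74 mm across, 100 mm high, on the plank to the left; origin at the centre of its underside. Leave alone
- screwdriver: Screwdriver lying on the plank to the right, about 200 mm long along its x. Leave alone
- elbow: Copper pipe elbow lying on the plank to the left, arms about 52 mm long along its x and y, 32 mm high; origin under the corner. Leave alone
Mind the look-alikes: they are no part of the job. Of the things shaped like the part that bears bracket_center, the aluminium one is meant.

How it is judged:
By the outcome, as a careful person would: the job done as asked, in the order asked, and still so for the second after the job is handed in, with the robot touching nothing.
It also fails if it takes over 45 s, if anything falls off the work surface, if the arm or the gripper's body presses on something with over 40 N, if the wrist force passes 120 N, or if a joint passes its speed limit or range.

## Working session

There is one attempt and no reset: what is moved stays moved. The work goes in short steps, Python scripts to look and compute and a tool call to move; the robot and the scene stay as the last step left them, time stands still between calls to the robot, and variables do not carry over. Pictures are saved under pics/ and viewed, at most 10 in all, crops included, and the job is handed in when it is done.

Besides the shell and the picture viewer there is one more tool, called after "Emit:" by a JSON object that holds its "fn" and its "kwargs". send_rows: Moves the arm, as the interface text tells. Its arguments: {"type":"object","properties":{"series":{"type":"array","items":{"type":"array"}}},"required":["series"]}

```bash
mkdir -p pics; cat > h.py <<'E'
import cv2, numpy as np
from bench import telemetry, camera, ctrl, spotter
def snap(name,fn=None):
    c=camera(name)
    if fn: cv2.imwrite('pics/'+fn,c['pixels'][:,:,::-1])
    return c
E
python3 - <<'E'
from h import *
for n in('top','side'):
    c=snap(n,n+'0.png'); print(n,c['xyz'],c['orientation'],c['camera_matrix'].tolist() if hasattr(c['camera_matrix'],'tolist') else c['camera_matrix'],[k for k in c])
    for t in('carousel_foot','turntable','bracket_center','hub_cap','gasket','torch_switch','small_tin','lamp_shade','tin_a','screwdriver','elbow'):
        print(t,[(np.round(d['xyz'],3).tolist(),round(d['conf'],2)) for d in spotter.landmark_of(t,n)[:3]])
print(telemetry.get_obs())
E
```

```text
top [0.36643087 0.00231047 1.87044348] [ 0.70532127  0.05712286 -0.0494481  -0.70485017] [[505.28403687673534, 0.0, 313.17701875848866], [0.0, 505.28403687673534, 202.92670314304212], [0.0, 0.0, 1.0]] ['pixels', 'camera_matrix', 'xyz', 'orientation']
carousel_foot []
turntable [([0.588, 0.066, 0.038], 0.95)]
bracket_center [([0.653, 0.089, 0.071], 0.59), ([0.716, 0.299, 0.016], 0.54), ([0.835, -0.046, 0.017], 0.48)]
hub_cap [([0.647, 0.018, 0.052], 0.75)]
gasket [([0.599, 0.145, 0.056], 0.59)]
torch_switch [([0.524, 0.114, 0.062], 0.61)]
small_tin [([0.577, -0.012, 0.055], 0.74)]
lamp_shade [([0.478, -0.463, -0.001], 0.83)]
tin_a [([0.683, 0.424, -0.002], 0.93), ([0.542, 0.447, 0.0], 0.74)]
screwdriver [([0.651, -0.385, -0.001], 0.69), ([0.678, 0.428, -0.002], 0.43)]
elbow [([0.438, 0.393, 0.001], 0.57), ([0.528, 0.117, 0.063], 0.18)]
side [0.13196913 0.78622392 0.91204931] [-0.265106   -0.11103709  0.39058137  0.87454889] [[440.8484720018135, 0.0, 318.9723777095293], [0.0, 440.8484720018135, 192.58890924862928], [0.0, 0.0, 1.0]] ['pixels', 'camera_matrix', 'xyz', 'orientation']
caro
[... 574 characters left out ...]
87, -0.004], 0.78)]
{'time_s': 1.2, 'q': array([ 9.91724904e-01,  1.80801242e-01,  1.60696440e+00, -1.18722347e-05,
        1.35379846e+00, -2.06266635e-01]), 'dq': array([-0.00120559, -0.00125997, -0.000714  , -0.00021514,  0.00195916,
       -0.00118897]), 'joint_efforts': array([-3.08618155e-05, -4.44857311e+01, -3.51666963e+01, -4.17065494e-04,
        1.14309219e-03,  6.58250414e-07]), 'eef_pos': array([0.20941864, 0.53554186, 0.23130499]), 'eef_rot': array([1.08181917e-05, 1.85323560e-01, 9.82677555e-01, 1.09704565e-05]), 'wrist_force': array([0.20179417, 0.16338904, 0.60305176]), 'torque': array([-0.02095498, -0.01423984, -0.03460541]), 'grasp_force': 0.0, 'opening': 1.00187642428298}
```

```bash
python3 - <<'E'
import cv2
a=cv2.imread('pics/top0.png'); 
cv2.imwrite('pics/topc.png',cv2.resize(a[40:240,190:450],None,fx=3,fy=3,interpolation=cv2.INTER_CUBIC))
E
```

```text
(no output)
```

View pics/topc.png

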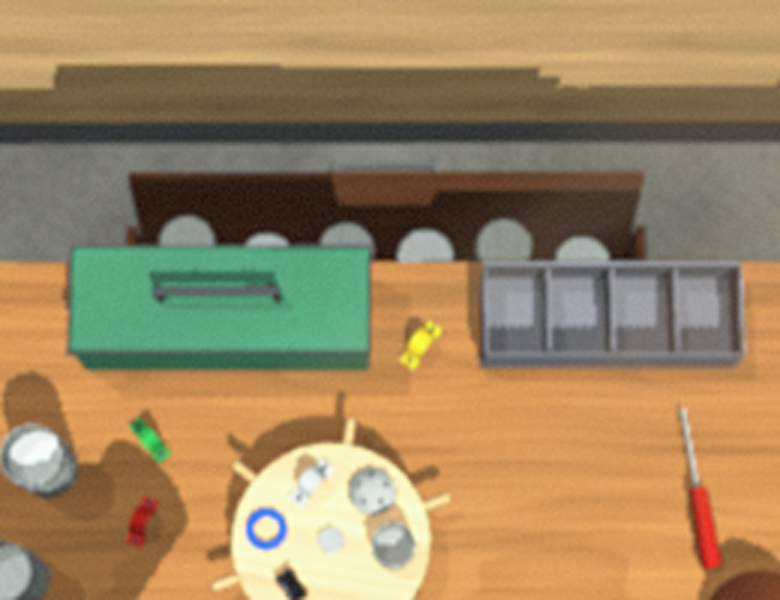

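View pics/side0.png

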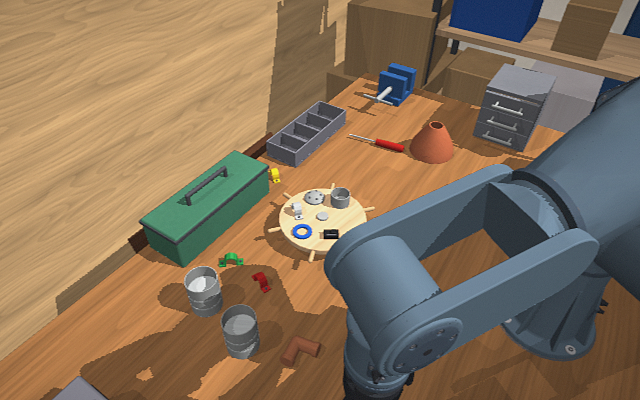

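The bracket (crop px 310,480) is on the far side of the carousel, and its coloured look-alikes lie on the plank. Next I need the pointer and the stub angles.

```bash
cat >> h.py <<'E'
from scipy.spatial.transform import Rotation as R
def rot(c): w,x,y,z=c['orientation']; return R.from_quat([x,y,z,w]).as_matrix()
def proj(c,P):
    p=(np.atleast_2d(P)-c['xyz'])@rot(c); p=p*[1,-1,-1]; u=p@np.array(c['camera_matrix']).T; return u[:,:2]/u[:,2:]
def rect(c,x0,x1,y0,y1,z,s=1000):
    "orthophoto of plane z: column = (y1-y)*s, row=(x1-x)*s"
    w,h=int((y1-y0)*s),int((x1-x0)*s)
    Y,X=np.meshgrid(y1-np.arange(w)/s,x1-np.arange(h)/s)
    uv=proj(c,np.stack([X.ravel(),Y.ravel(),0*X.ravel()+z],1)).astype(np.float32).reshape(h,w,2)
    return cv2.remap(c['pixels'],uv[...,0],uv[...,1],cv2.INTER_CUBIC)[:,:,::-1].copy()
E
python3 - <<'E'
from h import *
c=snap('top')
a=rect(c,.36,.76,-.11,.25,.046,1500); b=rect(c,.36,.76,-.11,.25,.012,1500)
def grid(a,s=1500):
    for i in range(36,76,4): cv2.putText(a,'%.2f'%(i/100),(0,int((.76-i/100)*s)+4),0,.35,(0,0,255)); cv2.line(a,(30,int((.76-i/100)*s)),(40,int((.76-i/100)*s)),(0,0,255))
    for i in range(-8,24,4): cv2.putText(a,'%.2f'%(i/100),(int((.25-i/100)*s)-10,598),0,.35,(0,0,255)); cv2.line(a,(int((.25-i/100)*s),580),(int((.25-i/100)*s),588),(0,0,255))
    return a
grid(a); cv2.imwrite('pics/a46.png',a)
d=grid(b); cv2.imwrite('pics/b12.png',d)
E
```

```text
(no output)
```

View pics/a46.png

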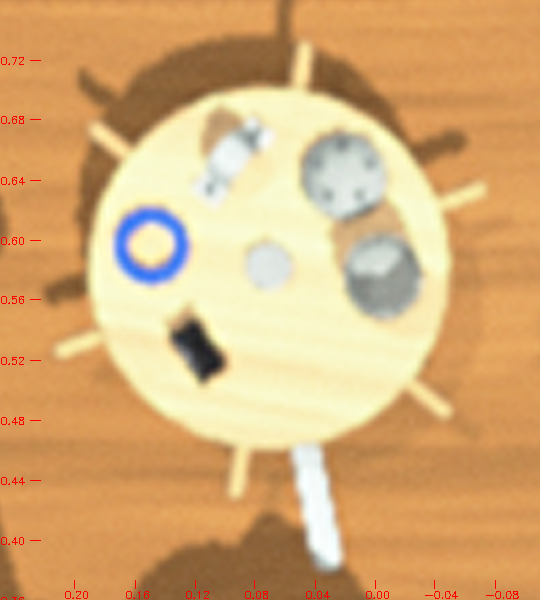

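View pics/b12.png

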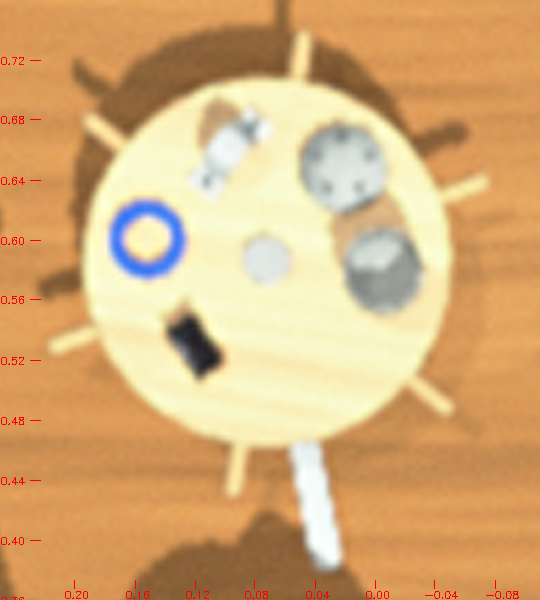

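Emit:
{"fn": "send_rows", "kwargs": {"series": [[[0,0,-8],[45,-37,0],1],[[0,0,-16],[90,-74,0],1],[[0,0,-25],[140,-115,0],1],[[0,0,-34],[190,-156,0],1],[[0,0,-43],[240,-197,0],1],[[0,0,-52],[290,-238,0],1],[[0,0,-61],[340,-280,0],1],[[0,0,-70],[375,-309,0],1],[[0,0,-75],[392,-323,0],1],[[0,0,-75],[392,-323,0],1]]}}

```text
time_s: 2.5
eef_pos: [0.6025, 0.2109, 0.2308]
eef_rot: [-0.0, 0.746, 0.666, -0.0]
wrist_force: [-1.2, 0.5, 0.8]
opening: -0.004
grasp_force: 0.0
```

```bash
python3 - <<'E'
from h import *
c=snap('side','side1.png')
a=c['pixels'][120:330,200:480,::-1]
cv2.imwrite('pics/side1c.png',cv2.resize(a,None,fx=2.8,fy=2.8))
o=telemetry.get_obs();print(o['eef_pos'],o['eef_rot'],o['opening'],o['time_s'])
def az(v):return np.degrees(np.arctan2(v[1],v[0]))
# bracket & ctr from both views
import itertools
r=[];
for k in range(4):
    for n in('top','side'):
        if k or n=='top': camera(n)
        for t in('bracket_center','turntable'):
            d=[x for x in spotter.landmark_of(t,n) if np.hypot(x['xyz'][0]-.581,x['xyz'][1]-.069)<.12]
            print(t,n,[(np.round(x['xyz'],4).tolist(),round(x['conf'],2)) for x in d]) if k<2 else 0
E
```

```text
[0.60146969 0.21211091 0.23090017] [-3.50072034e-04  7.45222762e-01  6.66815456e-01 -2.44036539e-04] -0.0009285737836264435 2.55
bracket_center top [([0.6556, 0.0912, 0.0696], 0.6)]
turntable top [([0.585, 0.0672, 0.0392], 0.68)]
bracket_center side [([0.6547, 0.0877, 0.0713], 0.48)]
turntable side [([0.5825, 0.0704, 0.0373], 0.76)]
bracket_center top [([0.6536, 0.0915, 0.069], 0.63)]
turntable top [([0.5858, 0.0682, 0.0388], 0.8)]
bracket_center side [([0.6591, 0.0897, 0.0704], 0.44)]
turntable side [([0.5842, 0.0661, 0.0357], 0.92)]
```

View pics/side1c.png

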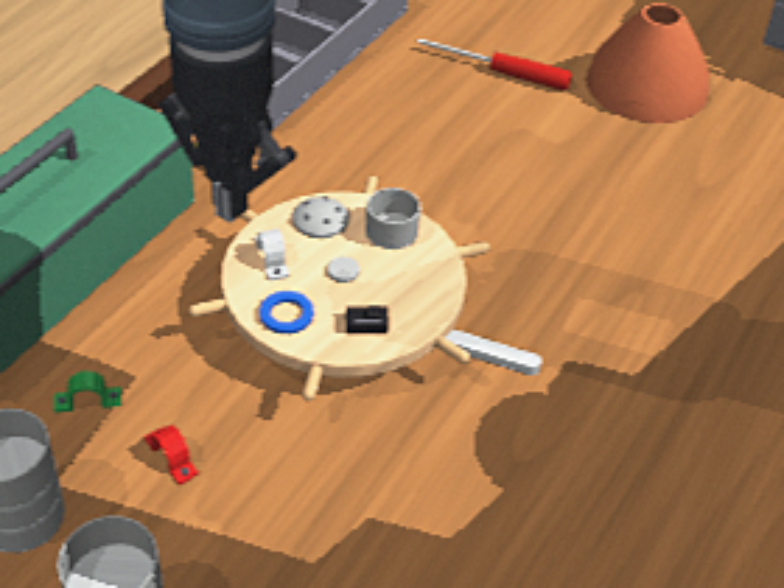

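The shut fingers hang over the gap between two left-hand stubs, and the knuckles spread only along the tangent. I'll go down and plan the arc.

Emit:
{"fn": "send_rows", "kwargs": {"series": [[[0,0,0],[0,0,-50],1],[[0,0,0],[0,0,-100],1],[[0,0,0],[0,0,-150],1],[[0,0,0],[0,0,-185],1],[[0,0,0],[0,0,-197],1],[[0,0,0],[0,0,-197],1]]}}

```text
time_s: 4.45
eef_pos: [0.6014, 0.2125, 0.0342]
eef_rot: [-0.0, 0.745, 0.667, -0.0]
wrist_force: [-0.3, 0.5, -0.2]
opening: 0.002
grasp_force: 0.0
```

```bash
cat > arc.py <<'E'
import numpy as np,sys
C=np.array([583,68.]);r=145
def arc(t0,angs):
    f=lambda t:C+r*np.array([np.cos(np.radians(t)),np.sin(np.radians(t))])
    return [[[0,0,round(t-t0,1)],[*np.round(f(t)-f(t0),0).astype(int).tolist(),0],1] for t in angs]
if __name__=='__main__':
    for s in sys.argv[1:]:
        a=[float(x) for x in s.split(',')]; print(arc(a[0],a[1:]))
E
python3 arc.py 83,86,89,92,95,98,101,104,107,111,115 115,119,123,127,131,135,139,143,147,151,155 155,159,163,167,171,175,179,183,187,190,193; python3 -c "
from h import *;o=telemetry.get_obs();print(o['eef_pos'],o['wrist_force'],o['time_s'])"
```

```text
[[[0, 0, 3.0], [-8, 1, 0], 1], [[0, 0, 6.0], [-15, 1, 0], 1], [[0, 0, 9.0], [-23, 1, 0], 1], [[0, 0, 12.0], [-30, 1, 0], 1], [[0, 0, 15.0], [-38, 0, 0], 1], [[0, 0, 18.0], [-45, -2, 0], 1], [[0, 0, 21.0], [-53, -3, 0], 1], [[0, 0, 24.0], [-60, -5, 0], 1], [[0, 0, 28.0], [-70, -9, 0], 1], [[0, 0, 32.0], [-79, -13, 0], 1]]
[[[0, 0, 4.0], [-9, -5, 0], 1], [[0, 0, 8.0], [-18, -10, 0], 1], [[0, 0, 12.0], [-26, -16, 0], 1], [[0, 0, 16.0], [-34, -22, 0], 1], [[0, 0, 20.0], [-41, -29, 0], 1], [[0, 0, 24.0], [-48, -36, 0], 1], [[0, 0, 28.0], [-55, -44, 0], 1], [[0, 0, 32.0], [-60, -52, 0], 1], [[0, 0, 36.0], [-66, -61, 0], 1], [[0, 0, 40.0], [-70, -70, 0], 1]]
[[[0, 0, 4.0], [-4, -9, 0], 1], [[0, 0, 8.0], [-7, -19, 0], 1], [[0, 0, 12.0], [-10, -29, 0], 1], [[0, 0, 16.0], [-12, -39, 0], 1], [[0, 0, 20.0], [-13, -49, 0], 1], [[0, 0, 24.0], [-14, -59, 0], 1], [[0, 0, 28.0], [-13, -69, 0], 1], [[0, 0, 32.0], [-13, -79, 0], 1], [[0, 0, 35.0], [-11, -86, 0], 1], [[0, 0, 38.0], [-10, -94, 0], 1]]
[0.60140147 0.21251772 0.03420172] [-0.31923846  0.50054474 -0.23099371] 4.45
```

Emit:
{"fn": "send_rows", "kwargs": {"series": [[[0,0,3],[-8,1,0],1],[[0,0,6],[-15,1,0],1],[[0,0,9],[-23,1,0],1],[[0,0,12],[-30,1,0],1],[[0,0,14],[-35,1,0],1],[[0,0,16],[-40,-1,0],1],[[0,0,18],[-45,-2,0],1],[[0,0,21],[-53,-3,0],1],[[0,0,24],[-60,-5,0],1],[[0,0,28],[-70,-9,0],1]]}}

```text
time_s: 5.7
eef_pos: [0.5317, 0.2037, 0.0346]
eef_rot: [0.0, 0.561, 0.828, 0.001]
wrist_force: [-0.4, 2.1, 0.3]
opening: 0.0
grasp_force: 0.5
```

```bash
python3 - <<'E'
from h import *
c=snap('top'); a=rect(c,.36,.76,-.11,.25,.046,1500); cv2.imwrite('pics/t2.png',a)
E
python3 arc.py 111,115,119,123,127,131,135,139,143,147,151 151,155,159,163,167,171,175,179,183,187,190
```

```text
[[[0, 0, 4.0], [-9, -4, 0], 1], [[0, 0, 8.0], [-18, -9, 0], 1], [[0, 0, 12.0], [-27, -14, 0], 1], [[0, 0, 16.0], [-35, -20, 0], 1], [[0, 0, 20.0], [-43, -26, 0], 1], [[0, 0, 24.0], [-51, -33, 0], 1], [[0, 0, 28.0], [-57, -40, 0], 1], [[0, 0, 32.0], [-64, -48, 0], 1], [[0, 0, 36.0], [-70, -56, 0], 1], [[0, 0, 40.0], [-75, -65, 0], 1]]
[[[0, 0, 4.0], [-5, -9, 0], 1], [[0, 0, 8.0], [-9, -18, 0], 1], [[0, 0, 12.0], [-12, -28, 0], 1], [[0, 0, 16.0], [-14, -38, 0], 1], [[0, 0, 20.0], [-16, -48, 0], 1], [[0, 0, 24.0], [-18, -58, 0], 1], [[0, 0, 28.0], [-18, -68, 0], 1], [[0, 0, 32.0], [-18, -78, 0], 1], [[0, 0, 36.0], [-17, -88, 0], 1], [[0, 0, 39.0], [-16, -95, 0], 1]]
```

View pics/t2.png

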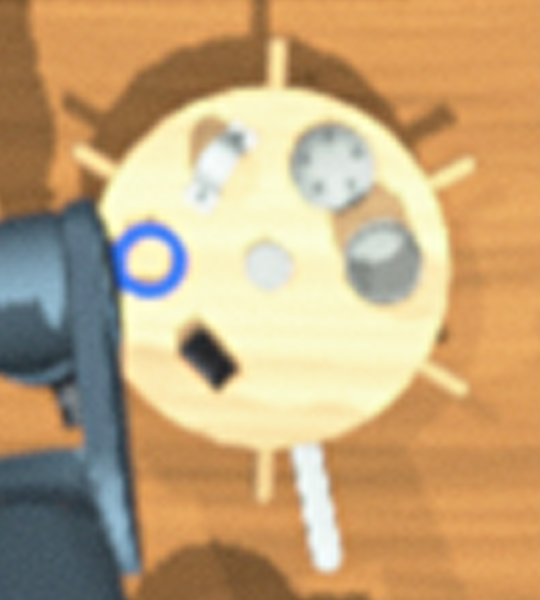

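The stub is in contact and the table has turned about 7°. The parts are riding along without shifting, so I'll continue.

Emit:
{"fn": "send_rows", "kwargs": {"series": [[[0,0,3],[-7,-3,0],1],[[0,0,7],[-16,-8,0],1],[[0,0,12],[-27,-14,0],1],[[0,0,16],[-35,-20,0],1],[[0,0,20],[-43,-26,0],1],[[0,0,24],[-51,-33,0],1],[[0,0,28],[-57,-40,0],1],[[0,0,32],[-64,-48,0],1],[[0,0,36],[-70,-56,0],1],[[0,0,40],[-75,-65,0],1]]}}

```text
time_s: 7.0
eef_pos: [0.4565, 0.1384, 0.0345]
eef_rot: [0.0, 0.244, 0.97, 0.0]
wrist_force: [0.2, 1.0, 0.0]
opening: 0.002
grasp_force: 0.5
```

Emit:
{"fn": "send_rows", "kwargs": {"series": [[[0,0,4],[-5,-9,0],1],[[0,0,8],[-9,-18,0],1],[[0,0,12],[-12,-28,0],1],[[0,0,16],[-14,-38,0],1],[[0,0,20],[-16,-48,0],1],[[0,0,24],[-18,-58,0],1],[[0,0,28],[-18,-68,0],1],[[0,0,32],[-18,-78,0],1],[[0,0,36],[-17,-88,0],1],[[0,0,39],[-16,-95,0],1]]}}

```text
time_s: 8.25
eef_pos: [0.4403, 0.0432, 0.0343]
eef_rot: [-0.0, -0.093, 0.996, 0.0]
wrist_force: [-1.0, 1.3, 0.9]
opening: 0.002
grasp_force: 0.5
```

```bash
python3 - <<'E'
from h import *
o=telemetry.get_obs(); print(o['eef_pos'],o['wrist_force'],o['q'].round(2))
p=o['eef_pos'][:2]*1000-[583,68]; print(np.hypot(*p),np.degrees(np.arctan2(p[1],p[0])))
c=snap('top'); a=rect(c,.36,.76,-.11,.25,.046,1500); cv2.imwrite('pics/t3.png',a)
for n in ('top','side'):
    if n=='side': snap(n)
    for t in('bracket_center','gasket','torch_switch'): print(t,n,[(np.round(x['xyz'],3).tolist(),round(x['conf'],2)) for x in spotter.landmark_of(t,n)])
E
```

```text
[0.44025147 0.04321027 0.03433322] [-0.97701071  1.29540181  0.87337866] [-0.17  0.19  2.07  0.    0.89 -1.93]
144.88503305486327 -170.14825741152652
bracket_center top [([0.616, 0.302, 0.012], 0.55), ([0.715, 0.294, 0.014], 0.49), ([0.566, 0.14, 0.07], 0.48), ([0.834, -0.047, 0.017], 0.45)]
gasket top [([0.507, 0.083, 0.056], 0.58), ([0.679, 0.427, -0.001], 0.29)]
torch_switch top [([0.529, 0.016, 0.057], 0.6)]
bracket_center side [([0.613, 0.304, 0.015], 0.61), ([0.836, -0.043, 0.014], 0.5), ([0.566, 0.136, 0.07], 0.49), ([0.715, 0.294, 0.014], 0.46)]
gasket side [([0.506, 0.082, 0.058], 0.77), ([0.682, 0.42, 0.003], 0.38), ([0.44, 0.386, -0.002], 0.19)]
torch_switch side [([0.441, 0.389, -0.003], 0.44), ([0.534, 0.013, 0.06], 0.42)]
```

View pics/t3.png

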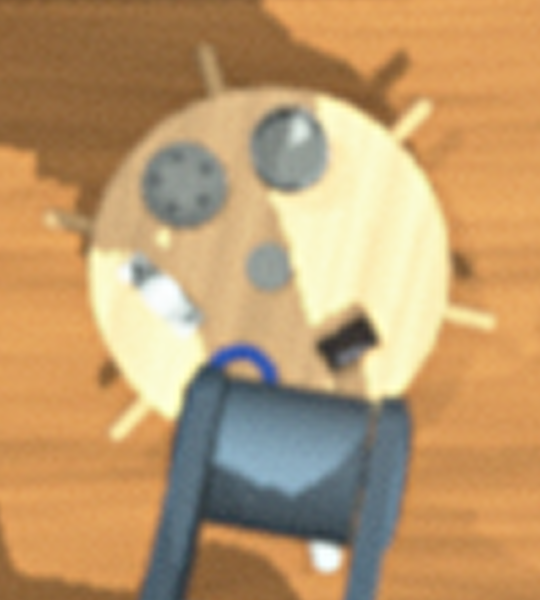

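Bracket at about 104°, needs about 190.5°. I'll back off, lift, re-enter the bracket's gap outside the rim and push the next stub.

Emit:
{"fn": "send_rows", "kwargs": {"series": [[[0,0,-3],[-1,8,0],1],[[0,0,-3],[-1,8,50],1],[[0,0,-3],[-1,8,105],1],[[0,0,-13],[0,35,115],1],[[0,0,-23],[15,70,115],1],[[0,0,-33],[35,105,115],1],[[0,0,-43],[55,130,115],1],[[0,0,-53],[70,150,115],1],[[0,0,-63],[80,158,115],1],[[0,0,-73],[89,159,115],1]]}}

```text
time_s: 9.9
eef_pos: [0.5294, 0.2035, 0.149]
eef_rot: [-0.0, 0.52, 0.854, -0.0]
wrist_force: [-0.1, 0.3, 0.1]
opening: -0.001
grasp_force: 0.0
```

Emit:
{"fn": "send_rows", "kwargs": {"series": [[[0,0,-5],[0,0,0],1],[[0,0,-5],[0,0,-40],1],[[0,0,-5],[0,0,-80],1],[[0,0,-5],[0,0,-105],1],[[0,0,-5],[0,0,-115],1],[[0,0,-5],[0,0,-115],1]]}}

```text
time_s: 10.65
eef_pos: [0.5292, 0.2026, 0.034]
eef_rot: [-0.0, 0.555, 0.832, -0.0]
wrist_force: [-0.3, 0.5, -0.0]
opening: 0.0
grasp_force: 0.0
```

```bash
python3 arc.py 112,114,116,118,120,122,124,127,130,134,138 138,142,146,150,154,158,162,166,170,174,178 178,182,186,190,194,198,201,203,205,207,208;  python3 - <<'E'
from h import *
o=telemetry.get_obs(); print(o['eef_pos'],o['wrist_force'],o['q'].round(2))
p=o['eef_pos'][:2]*1000-[583,68]; print(np.hypot(*p),np.degrees(np.arctan2(p[1],p[0])))
E
```

```text
[[[0, 0, 2.0], [-5, -2, 0], 1], [[0, 0, 4.0], [-9, -4, 0], 1], [[0, 0, 6.0], [-14, -6, 0], 1], [[0, 0, 8.0], [-18, -9, 0], 1], [[0, 0, 10.0], [-23, -11, 0], 1], [[0, 0, 12.0], [-27, -14, 0], 1], [[0, 0, 15.0], [-33, -19, 0], 1], [[0, 0, 18.0], [-39, -23, 0], 1], [[0, 0, 22.0], [-46, -30, 0], 1], [[0, 0, 26.0], [-53, -37, 0], 1]]
[[[0, 0, 4.0], [-7, -8, 0], 1], [[0, 0, 8.0], [-12, -16, 0], 1], [[0, 0, 12.0], [-18, -25, 0], 1], [[0, 0, 16.0], [-23, -33, 0], 1], [[0, 0, 20.0], [-27, -43, 0], 1], [[0, 0, 24.0], [-30, -52, 0], 1], [[0, 0, 28.0], [-33, -62, 0], 1], [[0, 0, 32.0], [-35, -72, 0], 1], [[0, 0, 36.0], [-36, -82, 0], 1], [[0, 0, 40.0], [-37, -92, 0], 1]]
[[[0, 0, 4.0], [0, -10, 0], 1], [[0, 0, 8.0], [1, -20, 0], 1], [[0, 0, 12.0], [2, -30, 0], 1], [[0, 0, 16.0], [4, -40, 0], 1], [[0, 0, 20.0], [7, -50, 0], 1], [[0, 0, 23.0], [10, -57, 0], 1], [[0, 0, 25.0], [11, -62, 0], 1], [[0, 0, 27.0], [13, -66, 0], 1], [[0, 0, 29.0], [16, -71, 0], 1], [[0, 0, 30.0], [17, -73, 0], 1]]
[0.52915564 0.20263382 0.03403086] [-0.34410662  0.528113   -0.03517517] [ 0.16  0.42  1.75 -0.    0.97 -0.24]
145.0016570913939 111.79804764699024
```

Emit:
{"fn": "send_rows", "kwargs": {"series": [[[0,0,3],[-7,-3,0],1],[[0,0,6],[-14,-6,0],1],[[0,0,9],[-20,-10,0],1],[[0,0,12],[-27,-14,0],1],[[0,0,14],[-31,-17,0],1],[[0,0,16],[-35,-20,0],1],[[0,0,18],[-39,-23,0],1],[[0,0,20],[-43,-26,0],1],[[0,0,23],[-48,-32,0],1],[[0,0,26],[-53,-37,0],1]]}}

```text
time_s: 11.9
eef_pos: [0.4778, 0.1658, 0.0362]
eef_rot: [0.002, 0.352, 0.936, 0.001]
wrist_force: [0.9, 0.7, -0.1]
opening: 0.003
grasp_force: 0.5
```

Emit:
{"fn": "send_rows", "kwargs": {"series": [[[0,0,4],[-7,-8,0],1],[[0,0,8],[-12,-16,0],1],[[0,0,12],[-18,-25,0],1],[[0,0,16],[-23,-33,0],1],[[0,0,20],[-27,-43,0],1],[[0,0,24],[-30,-52,0],1],[[0,0,28],[-33,-62,0],1],[[0,0,32],[-35,-72,0],1],[[0,0,36],[-36,-82,0],1],[[0,0,40],[-37,-92,0],1]]}}

```text
time_s: 13.15
eef_pos: [0.4405, 0.0733, 0.0358]
eef_rot: [0.001, 0.011, 1.0, 0.0]
wrist_force: [-0.4, 0.5, -0.2]
opening: 0.003
grasp_force: 0.5
```

Emit:
{"fn": "send_rows", "kwargs": {"series": [[[0,0,4],[0,-10,0],1],[[0,0,8],[1,-20,0],1],[[0,0,12],[2,-30,0],1],[[0,0,16],[4,-40,0],1],[[0,0,20],[7,-50,0],1],[[0,0,23],[10,-57,0],1],[[0,0,25],[11,-62,0],1],[[0,0,27],[13,-66,0],1],[[0,0,29],[16,-71,0],1],[[0,0,29],[16,-71,0],1]]}}

```text
time_s: 14.4
eef_pos: [0.4569, 0.002, 0.0357]
eef_rot: [0.001, -0.239, 0.971, -0.001]
wrist_force: [1.0, 0.5, 0.1]
opening: -0.004
grasp_force: 0.0
```

```bash
python3 - <<'E'
from h import *
o=telemetry.get_obs(); print(o['eef_pos'],o['wrist_force'],o['q'].round(2))
p=o['eef_pos'][:2]*1000-[583,68]; print(np.hypot(*p),np.degrees(np.arctan2(p[1],p[0])))
c=snap('top'); a=rect(c,.36,.76,-.11,.25,.046,1500); s=snap('side'); b=rect(s,.36,.76,-.11,.25,.07,1500)
cv2.imwrite('pics/t4.png',cv2.resize(np.hstack([a,b]),None,fx=.74,fy=.74))
for n in ('top','side'):
    for t in('bracket_center','gasket','torch_switch','hub_cap','small_tin','turntable'): print(t,n,[(np.round(x['xyz'],3).tolist(),round(x['conf'],2)) for x in spotter.landmark_of(t,n)])
E
```

```text
[0.45690307 0.00202705 0.03572701] [0.98882801 0.49793446 0.12809306] [-0.26  0.21  2.03 -0.    0.9  -2.31]
142.31256333869752 -152.38177749925822
bracket_center top [([0.614, 0.305, 0.015], 0.61), ([0.512, 0.062, 0.069], 0.56), ([0.832, -0.046, 0.019], 0.49), ([0.713, 0.294, 0.017], 0.46)]
gasket top [([0.546, -0.005, 0.054], 0.51)]
torch_switch top [([0.541, 0.453, 0.001], 0.71), ([0.626, 0.009, 0.058], 0.48)]
hub_cap top [([0.542, 0.13, 0.053], 0.59), ([0.676, 0.421, -0.001], 0.57)]
small_tin top [([0.618, 0.139, 0.055], 0.7), ([0.585, 0.067, 0.038], 0.5)]
turntable top [([0.587, 0.066, 0.04], 0.81), ([0.617, 0.136, 0.056], 0.27)]
bracket_center side [([0.616, 0.305, 0.012], 0.78), ([0.514, 0.06, 0.071], 0.65), ([0.717, 0.297, 0.016], 0.63), ([0.835, -0.043, 0.015], 0.44)]
gasket side [([0.55, -0.007, 0.054], 0.56)]
torch_switch side [([0.625, 0.006, 0.056], 0.68)]
hub_cap side [([0.542, 0.132, 0.059], 0.73), ([0.625, 0.007, 0.054], 0.53)]
small_tin side [([0.612, 0.137, 0.057], 0.9)]
turntable side [([0.58, 0.065, 0.037], 0.85), ([0.54, 0.452, -0.002], 0.41), ([0.682, 0.422, 0.002], 0.32)]
```

View pics/t4.png

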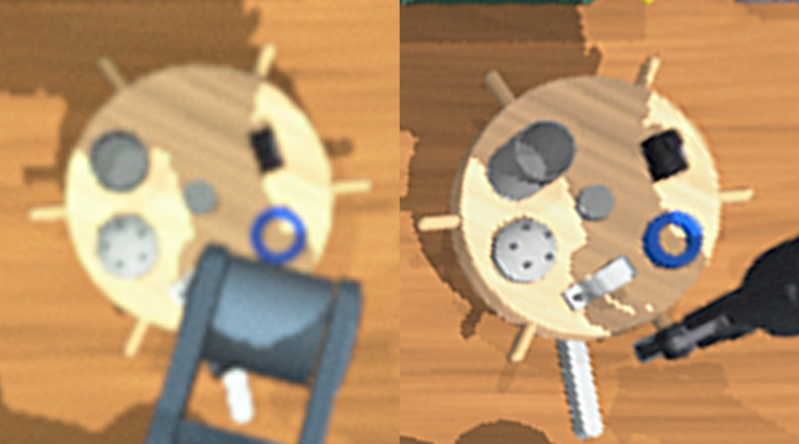

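The bracket is at about 186°, 4–5° short of the pointer. I'll nudge 3°, then back off and lift clear for a clean look.

Emit:
{"fn": "send_rows", "kwargs": {"series": [[[0,0,1],[1,-2,0],1],[[0,0,2],[2,-5,0],1],[[0,0,3],[4,-7,0],1],[[0,0,3],[4,-7,0],1],[[0,0,0],[-2,3,0],1],[[0,0,0],[-2,6,20],1],[[0,0,0],[-3,6,70],1],[[0,0,0],[-20,-30,110],1],[[0,0,0],[-40,-90,115],1],[[0,0,0],[-60,-140,115],1]]}}

```text
time_s: 16.35
eef_pos: [0.3957, -0.1395, 0.1508]
eef_rot: [0.001, -0.239, 0.971, -0.002]
wrist_force: [-0.1, -0.8, -1.0]
opening: -0.001
grasp_force: 0.0
```

```bash
python3 - <<'E'
from h import *
o=telemetry.get_obs(); print(o['eef_pos'],o['time_s'])
c=snap('top'); a=rect(c,.37,.63,-.03,.17,.012,2000)
s=snap('side'); b=rect(s,.37,.63,-.03,.17,.012,2000)
for im in(a,b):cv2.rectangle(im,(0,0),(399,519),(0,0,0),1)
cv2.imwrite('pics/t5.png',np.hstack([a,b]))
np.savez('v5.npz',t=c['pixels'],s=s['pixels'])
for k in range(2):
  for n in ('top','side'):
    if k: snap(n)
    for t in('bracket_center','turntable'): print(t,n,[(np.round(x['xyz'],4).tolist(),round(x['conf'],2)) for x in spotter.landmark_of(t,n) if abs(x['xyz'][1]-.068)<.09 and x['xyz'][0]<.65])
E
```

```text
[ 0.3956633  -0.13954368  0.15076457] 16.35
bracket_center top [([0.5101, 0.0603, 0.0724], 0.4)]
turntable top [([0.5858, 0.0677, 0.0384], 0.65), ([0.6255, 0.0089, 0.0572], 0.52)]
bracket_center side [([0.5143, 0.0566, 0.0705], 0.47)]
turntable side [([0.5798, 0.0635, 0.037], 0.73)]
bracket_center top [([0.512, 0.06, 0.0692], 0.52)]
turntable top [([0.587, 0.0661, 0.0397], 0.83)]
bracket_center side [([0.5112, 0.0548, 0.0743], 0.63), ([0.5789, 0.0669, 0.0357], 0.28)]
turntable side [([0.5823, 0.0678, 0.0354], 0.73)]
```

View pics/t5.png

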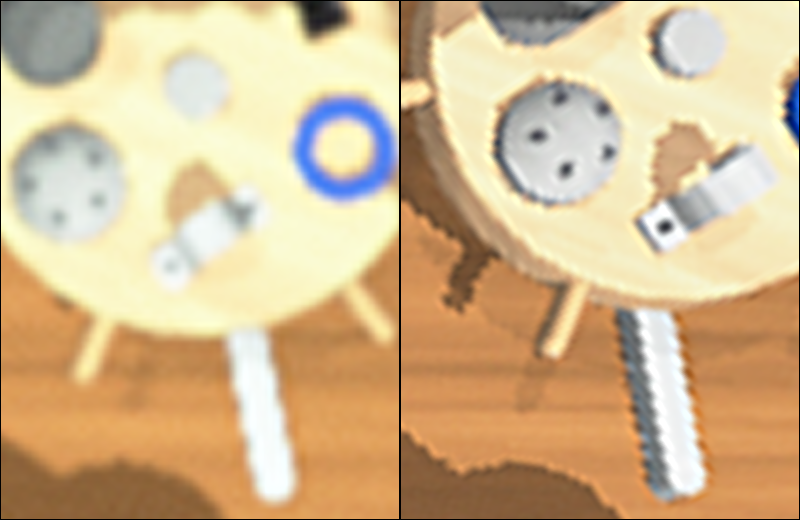

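```bash
python3 - <<'E'
from h import *
c=camera('top'); s=camera('side')
def at(c,col,row,z,z0=.012,S=2000,x1=.63,y1=.17):
    P=np.array([x1-row/S,y1-col/S,z0]); C=np.array(c['xyz']); return (C+(P-C)*(z-C[2])/(P[2]-C[2]))[:2]
az=lambda v:np.degrees(np.arctan2(-v[1],-v[0]))
# subpixel centre: fit rim ellipse on the z=.055 orthophoto is a circle
a=rect(c,.40,.76,-.11,.25,.055,1500)
g=cv2.cvtColor(a,cv2.COLOR_BGR2HSV); E=cv2.Canny(cv2.GaussianBlur(a,(0,0),2),20,60)
ys,xs=np.nonzero(E); pts=np.stack([.76-ys/1500,.25-xs/1500],1)
best=max(((np.sum(np.abs(np.hypot(*(pts-[X,Y]).T)-.1195)<.0012),X,Y) for X in np.arange(.574,.592,.0005) for Y in np.arange(.06,.076,.0005)))
print('rim centre',best)
e1=at(c,171,264,.058);e2=at(c,241,211,.058);m=(e1+e2)/2
for C in ([.5802,.0693],best[1:]):
    C=np.array(C); print('C',C,'bracket',m,az(m-C),np.hypot(*(m-C)),'pointer',az(np.array([.39,.033])-C), az(np.array([.41,.0372])-C),'ear dist',np.hypot(*(e1-e2)))
o=[np.linalg.norm(p) for p in pts[:0]]
E
```

```text
rim centre (np.int64(866), np.float64(0.5799999999999993), np.float64(0.07050000000000001))
C [0.5802 0.0693] bracket [0.50766545 0.06539881] 3.0786223328737514 0.07263938277844537 pointer 10.805060216093251 10.680619019255936 ear dist 0.0428138360633429
C [0.58   0.0705] bracket [0.50766545 0.06539881] 4.033943446848126 0.07251419835803713 pointer 11.164880177548635 11.082904081866168 ear dist 0.0428138360633429
```

```bash
cat > meas.py <<'E'
from h import *
from scipy.optimize import least_squares
def measure(n=4):
    cs=[camera('top') for _ in range(n)]; c=dict(cs[0]); c['pixels']=np.mean([x['pixels'] for x in cs],0).astype(np.uint8)
    S=2000
    def seg(z,x0,x1,y0,y1,sat):
        a=rect(c,x0,x1,y0,y1,z,S); h=cv2.cvtColor(a,cv2.COLOR_BGR2HSV)
        m=((h[...,1]<sat)&(h[...,2]>70)).astype(np.uint8); k,l,st,ce=cv2.connectedComponentsWithStats(m)
        return a,[((l==i),(x1-ce[i][1]/S,y1-ce[i][0]/S),st[i][4]) for i in range(1,k) if st[i][4]>300]
    # centre from rim edges
    a=rect(c,.40,.76,-.11,.25,.055,1500); E=cv2.Canny(cv2.GaussianBlur(a,(0,0),2),20,60)
    ys,xs=np.nonzero(E); P=np.stack([.76-ys/1500,.25-xs/1500],1); C=np.array([.5802,.0697]); r=.12
    P=P[np.abs(np.hypot(*(P-C).T)-r)<.004]
    f=least_squares(lambda v:np.hypot(P[:,0]-v[0],P[:,1]-v[1])-v[2],[*C,r],loss='soft_l1',f_scale=.0005).x
    print('rim fit',f.round(4)); 
    az=lambda v,C:round(float(np.degrees(np.arctan2(-(v[1]-C[1]),-(v[0]-C[0])))),2)
    for sat in(50,70):
        b,B=seg(.063,.465,.55,.02,.11,sat); p,Q=seg(.012,.375,.452,-.0,.085,sat); u,U=seg(.06,.56,.6,.05,.09,sat)
        for nm,L in(('bracket',B),('pointer',Q),('hub',U)):
            for m,ce,ar in L:
                cnt=np.argwhere(m)[:,::-1].astype(np.float32); R_=cv2.minAreaRect(cnt)
                w=(1/S); rc=np.array([0,0])
                print(sat,nm,np.round(ce,4),'area mm2',ar/4,'rect',np.round(np.array(R_[1])/2,1),round(R_[2],1),'rectc',np.round(R_[0],1),'ang rim/stub',az(ce,f),az(ce,[.5802,.0693]))
    return c
if __name__=='__main__': 
    c=measure()
    a=rect(c,.37,.60,-.03,.17,.058,3000); np.save('m.npy',a)
E
python3 meas.py
```

```text
rim fit [0.5801 0.0704 0.1198]
50 bracket [0.5197 0.0613] area mm2 3384.0 rect [71.  89.5] 90.0 rectc [89.5 71. ] ang rim/stub 8.57 7.54
50 bracket [0.4735 0.081 ] area mm2 310.25 rect [50.9  9.6] 19.7 rectc [ 55.8 152.6] ang rim/stub -5.7 -6.28
50 pointer [0.4173 0.0383] area mm2 1441.5 rect [75.  21.2] 79.1 rectc [93.7 70.1] ang rim/stub 11.15 10.77
50 hub [0.5791 0.0707] area mm2 1218.0 rect [39. 39.] 90.0 rectc [39. 39.] ang rim/stub -17.57 -51.96
70 bracket [0.507  0.0655] area mm2 6536.75 rect [89.5 84.5] -0.0 rectc [89.5 84.5] ang rim/stub 3.83 2.97
70 pointer [0.4171 0.0383] area mm2 1558.75 rect [76.  22.9] 79.3 rectc [93.5 70.8] ang rim/stub 11.13 10.75
70 hub [0.5804 0.0704] area mm2 1538.0 rect [39. 39.] 90.0 rectc [39. 39.] ang rim/stub -177.94 -99.23
```

```bash
sed -i 's/for sat in(50,70)/for sat in(18,24,30,36)/; s/st\[i\]\[4\]>300/st[i][4]>1200/' meas.py; python3 meas.py | grep -v -e hub -e pointer
```

```text
rim fit [0.5801 0.0704 0.1198]
18 bracket [0.5082 0.0641] area mm2 1113.5 rect [23.2 62.4] 53.7 rectc [91.6 83.4] ang rim/stub 4.95 4.11
24 bracket [0.5082 0.0639] area mm2 1218.0 rect [24.1 63.8] 53.7 rectc [92.  83.5] ang rim/stub 5.11 4.27
30 bracket [0.5083 0.0637] area mm2 1313.0 rect [25.1 65.3] 53.9 rectc [92.6 83.7] ang rim/stub 5.33 4.49
36 bracket [0.5083 0.0634] area mm2 1414.75 rect [26.4 66.9] 54.7 rectc [93.1 84.2] ang rim/stub 5.56 4.72
```

Segmentation gives a clean 62×23 mm footprint at 5.1° against the pointer's 11.1°, both measured from the same rim centre. That leaves about 6° to push.

Emit:
{"fn": "send_rows", "kwargs": {"series": [[[0,0,0],[25,60,0],1],[[0,0,0],[42,115,-5],1],[[0,0,0],[57,146,-30],1],[[0,0,0],[57,146,-70],1],[[0,0,0],[57,146,-105],1],[[0,0,0],[57,146,-115],1],[[0,0,0],[57,146,-115],1]]}}

```text
time_s: 18.32
eef_pos: [0.4523, 0.0084, 0.0343]
eef_rot: [-0.0, -0.239, 0.971, 0.0]
wrist_force: [0.9, -0.5, -0.8]
opening: 0.001
grasp_force: 0.0
```

Emit:
{"fn": "send_rows", "kwargs": {"series": [[[0,0,1],[3,-5,0],1],[[0,0,2],[5,-10,0],1],[[0,0,3],[7,-13,0],1],[[0,0,5],[9,-17,0],1],[[0,0,6.5],[11,-20,0],1],[[0,0,8],[13,-23,0],1],[[0,0,9],[15,-25,0],1],[[0,0,9],[15,-25,0],1],[[0,0,9],[15,-25,0],1]]}}

```text
time_s: 19.45
eef_pos: [0.4675, -0.0165, 0.0342]
eef_rot: [0.0, -0.314, 0.949, -0.0]
wrist_force: [0.4, 0.5, -0.1]
opening: 0.001
grasp_force: 0.0
```

Emit:
{"fn": "send_rows", "kwargs": {"series": [[[0,0,-2],[-4,5,0],1],[[0,0,-5],[-7,12,0],1],[[0,0,-5],[-7,12,40],1],[[0,0,-5],[-7,12,90],1],[[0,0,-5],[-20,-20,115],1],[[0,0,-5],[-40,-70,115],1],[[0,0,-5],[-60,-120,115],1],[[0,0,-5],[-60,-120,115],1]]}}

```text
time_s: 20.45
eef_pos: [0.4066, -0.1394, 0.1496]
eef_rot: [0.0, -0.27, 0.963, -0.001]
wrist_force: [-0.3, 0.3, -0.1]
opening: -0.002
grasp_force: 0.0
```

```bash
python3 meas.py | grep -v hub; python3 - <<'E'
from h import *
for n in('side','top'):
    snap(n); print(n,[np.round(x['xyz'],4).tolist() for x in spotter.landmark_of('bracket_center',n) if abs(x['xyz'][1]-.068)<.09 and x['xyz'][0]<.65])
print(telemetry.get_obs()['time_s'])
E
```

```text
rim fit [0.58   0.0704 0.1198]
18 bracket [0.509  0.0569] area mm2 1089.25 rect [23.1 61.1] 47.8 rectc [106.8  80.9] ang rim/stub 10.74 9.88
18 pointer [0.4178 0.0385] area mm2 1219.75 rect [73.3 18.7] 78.7 rectc [93.7 68.9] ang rim/stub 11.13 10.76
24 bracket [0.509  0.0567] area mm2 1186.0 rect [24.  62.9] 48.1 rectc [107.3  80.7] ang rim/stub 10.9 10.04
24 pointer [0.4177 0.0384] area mm2 1265.5 rect [73.6 19.2] 79.1 rectc [93.5 69.1] ang rim/stub 11.14 10.76
30 bracket [0.509  0.0565] area mm2 1273.5 rect [25.2 64.6] 48.5 rectc [108.   80.7] ang rim/stub 11.03 10.17
30 pointer [0.4176 0.0384] area mm2 1311.25 rect [74.  19.7] 78.7 rectc [93.6 69.4] ang rim/stub 11.13 10.76
36 bracket [0.5263 0.1059] area mm2 320.0 rect [42.  10.5] 90.0 rectc [10.5 47. ] ang rim/stub -33.46 -34.15
36 bracket [0.5091 0.0562] area mm2 1373.0 rect [26.2 66.5] 48.8 rectc [108.5  80.6] ang rim/stub 11.25 10.4
36 pointer [0.4175 0.0383] area mm2 1354.0 rect [74.5 20.2] 78.8 rectc [93.6 69.7] ang rim/stub 11.14 10.77
side [[0.5152, 0.0488, 0.0732]]
top [[0.5119, 0.0528, 0.0695], [0.6061, 0.1414, 0.0562]]
20.85
```

```bash
python3 - <<'E'
from h import *
out=[]
C=np.array([.58,.0704]); d=-np.array([np.cos(np.radians(11.1)),np.sin(np.radians(11.1))]); m=C+.072*d
ang=np.radians(48.2)  # image rect -> bracket long axis from top-view orthophoto
for n in('top','side'):
    c=camera(n)
    a=rect(c,.37,.63,-.03,.17,.055,3000)
    b=rect(c,.37,.63,-.03,.17,.0,3000)
    for z,col in((.055,(0,0,255)),(.012,(255,0,0))):
        off=proj(c,[[*C,z]])
        # draw line via mapping onto z=.055 plane
        L=[]
        for r in(.0,.12) if z==.055 else (.125,.204):
            P=np.array([*(C+r*d),z]); K=np.array(c['xyz']); Q=K+(P-K)*(.055-K[2])/(P[2]-K[2]); L.append((int((.17-Q[1])*3000),int((.63-Q[0])*3000)))
        cv2.line(a,L[0],L[1],col,1)
    out.append(cv2.resize(a,(400,520)))
cv2.imwrite('pics/t6.png',np.hstack(out))
E
```

```text
(no output)
```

View pics/t6.png

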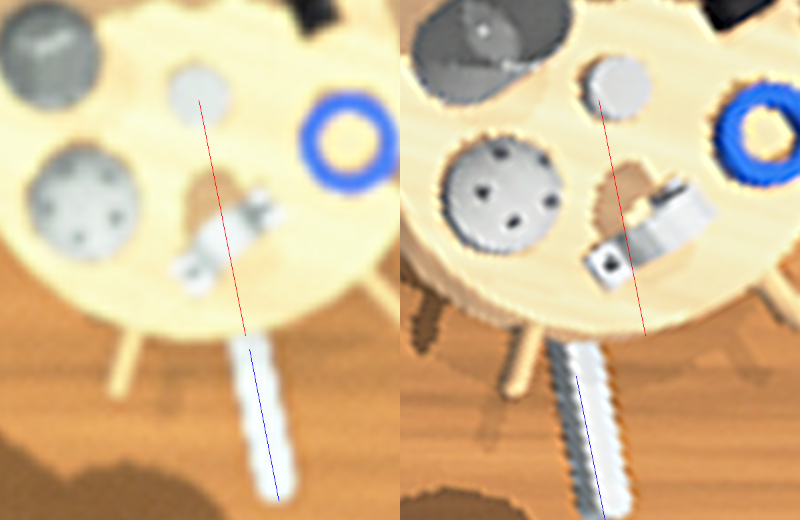

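```bash
cat > fit.py <<'E'
from h import *
from scipy.optimize import least_squares, minimize
az=lambda v,C:float(np.degrees(np.arctan2(-(v[1]-C[1]),-(v[0]-C[0]))))
S=2000;X1,Y1=.57,.12
for n in('top','side'):
    cs=[camera(n) for _ in range(3)]; c=dict(cs[0]); c['pixels']=np.mean([x['pixels'] for x in cs],0).astype(np.uint8)
    a=rect(c,.40,.76,-.11,.25,.055,1500); E=cv2.Canny(cv2.GaussianBlur(a,(0,0),2),20,60)
    ys,xs=np.nonzero(E); P=np.stack([.76-ys/1500,.25-xs/1500],1)
    C=max(((np.sum(np.abs(np.hypot(*(P-[X,Y]).T)-.1198)<.0012),X,Y) for X in np.arange(.57,.596,.001) for Y in np.arange(.056,.08,.001)))[1:]
    Q=P[np.abs(np.hypot(*(P-C).T)-.1198)<.002]
    C=least_squares(lambda v:np.hypot(Q[:,0]-v[0],Q[:,1]-v[1])-.12,C,loss='soft_l1',f_scale=.0003).x
    def comp(z,x0,x1,y0,y1,sat,vmin,near):
        a=rect(c,x0,x1,y0,y1,z,S); h=cv2.cvtColor(a,cv2.COLOR_BGR2HSV)
        k,l,st,ce=cv2.connectedComponentsWithStats(((h[...,1]<sat)&(h[...,2]>vmin)).astype(np.uint8))
        near=((y1-near[1])*S,(x1-near[0])*S)
        i=min((i for i in range(1,k) if st[i][4]>600),key=lambda i:np.hypot(*(ce[i]-near))); return (l==i).astype(np.uint8),ce[i],st[i]
    # pointer: top face only (bright), z=.012
    m,ce,st=comp(.012,.385,.44,-.01,.08,45,190,(.415,.037)); pt=(.44-ce[1]/S,.08-ce[0]/S)
    m,ce,st=comp(.055,.46,X1,.0,Y1,30 if n=='top' else 40,60,(.51,.056))
    hull=cv2.convexHull(np.argwhere(m)[:,::-1].astype(np.int32)); T=np.zeros_like(m); cv2.fillConvexPoly(T,hull,1)
    K=np.array(c['xyz'])
    def sil(v):
        cx,cy,yaw,w=v; u=np.array([np.cos(yaw),np.sin(yaw)]); t=np.array([-u[1],u[0]]); pts=[]
        for y in(-.01,.01):
            for x in(-.031,.031):
                for z in(.055,.058): pts.append([*(np.array([cx,cy])+x*u+y*t),z])
            for q in np.linspace(0,np.pi,9): pts.append([*(np.array([cx,cy])+w*np.cos(q)*u+y*t),.058+.028*np.sin(q)])
        P=np.array(pts); G=K+(P-K)*((.055-K[2])/(P[:,2]-K[2]))[:,None]
        uv=np.stack([(Y1-G[:,1])*S,(X1-G[:,0])*S],1)
        M=np.zeros_like(T); cv2.fillConvexPoly(M,cv2.convexHull((uv*16).astype(np.int32)),1,shift=4); return M
    iou=lambda v:-np.sum(sil(v)&T)/np.sum(sil(v)|T)
    best=None
    for y0 in np.radians([-25,-40,-55,25,40,55]):
        r=minimize(iou,[.51,.055,y0,.016],method='Nelder-Mead',options=dict(initial_simplex=np.array([[.51,.055,y0,.016]]+[[.51+.006*(k==0),.055+.006*(k==1),y0+.2*(k==2),.016+.002*(k==3)] for k in range(4)]),maxiter=300))
        if best is None or r.fun<best.fun: best=r
    print(n,'C',C.round(4),'pointer',np.round(pt,4),round(az(pt,C),2),'bracket',best.x.round(4),'iou',round(-best.fun,3),'ang',round(az(best.x,C),2), 'r',np.hypot(*(best.x[:2]-C)).round(4), 'hull mm2',T.sum()/4)
E
python3 fit.py
```

```text
top C [0.5802 0.0703] pointer [0.4133 0.0375] 11.14 bracket [ 0.5392  0.0903  1.5694 -0.007 ] iou -0.0 ang -25.94 r 0.0456 hull mm2 1519.75
side C [0.5829 0.0649] pointer [0.4132 0.0314] 11.17 bracket [0.4513 0.0785 1.1681 0.0128] iou -0.0 ang -5.89 r 0.1323 hull mm2 1931.5fit.py:31: RuntimeWarning: overflow encountered in scalar negative
  iou=lambda v:-np.sum(sil(v)&T)/np.sum(sil(v)|T)
```

Pointer agrees at 11.15° in both views. I'll fix the unsigned overflow bug and rerun.

```bash
sed -i 's/-np.sum(sil(v)&T)/-float(np.sum(sil(v)\&T))/' fit.py; python3 fit.py; python3 -c "
from h import *;print(telemetry.get_obs()['time_s'])"
```

```text
top C [0.5802 0.0704] pointer [0.4133 0.0375] 11.15 bracket [ 0.5086  0.0555 -0.8352  0.0236] iou 0.913 ang 11.77 r 0.0731 hull mm2 1524.25
side C [0.5829 0.0649] pointer [0.4132 0.0314] 11.16 bracket [ 0.5121  0.0494 -0.8049  0.0235] iou 0.934 ang 12.39 r 0.0725 hull mm2 1929.5
21.55
```

Both views put the bracket within about 1° (about 1 mm) of the pointer line, and the arm is clear of everything. Handing in.

```bash
python3 -c "
from h import *;print(ctrl.hand_in())"
```

```text
the job is handed in; nothing more can be done
None
```

I turned the carousel until the aluminium bracket stood at the front, within about 1° (roughly 1 mm) of the pointer line in both camera views, then handed the job in at about 21.6 s with the arm clear of everything.

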